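# Hold back the belt tensioner

### The arm

A 6-joint arm with a two-finger parallel gripper is mounted at the origin on a cart in front of the work surface, level with it; the furniture and walls round the work are solid. World frame = base frame: x ahead of the robot, y to its left, z up, the work surface at z = 0. Lengths are in mm, angles in rad, forces in N, time in s.
With the tool pointing down it reaches from about 250 to 775 mm from the base axis. Payload 4 kg.
Tool frame: the origin (TCP) lies at the centre of the arm's flange, where the gripper is bolted on; the fingertips stand 173 mm ahead of it and the grasp point (between the pads) lies 155 mm ahead of it; z points along the fingers, y is the line along which they close (so a half turn about z gives the same grasp; the last joint's range is limited). The gripper opens to 85 mm and grips with 20 to 120 N. Pads are 22 mm wide; open, the fingers measure 114 mm over their backs; the gripper's body (76 mm by 85 mm) begins 54 mm behind the grasp point. The pads swing forward as they close: fully open they stand 13 mm farther back than shut.
Start: joints at [1.109, 0.087, 1.371, -0, 1.684, -0.103], TCP at [193.135, 514.975, 404.741] pointing down, gripper open.
Joint ranges: [-3.1, 3.1], [-0.76, 2.03], [0.27, 2.55], [-1.08, 4.22], [0.17, 2.65], [-2.57, 2.57]. Speed limits (rad/s): [2.79, 2.79, 3.14, 3.14, 3.14, 3.14].

### API

Orientations are given as a 3x3 rotation matrix whose columns are the frame's x, y, z axes.
In Python, from cell import ctrl, optics gives the robot as it stands. The module is installed in compiled form; this text tells all that it offers.
- The arm moves only by the tool play_rows, never from a script. Its argument "series" is a list that holds one entry, the list of rows, each a list of 7 numbers: the closure, from 0 (fully open) to 1 (shut), then the shift along the world's x, y, z in units of 40 mm (1.0 is 40 mm), then the turn, a rotation vector about the world's x, y, z in units of 0.1 rad (1.0 is 0.1 rad). A call has 1 to 12 rows; each row shifts and turns the commanded pose from where the row before left it; what a row does not reach is not made up. A row lasts 1/12 s, in which the tool goes at most 41.7 mm and 7.16 degrees, less where a joint would pass 70% of its speed; a pose out of reach is approached as far as the arm can. A call with a number of a shift or a turn outside -1 to 1 is refused whole. A call with a gripper value outside its range is refused whole. The fingers move at their own pace and stop on an object; "squeeze" is the grip in N (left out, the last holds). Time passes only in rows, so rows that do not move let the fingers close. It gives the time, the measured TCP pose, the force, the opening and the grip force at its end, in the units of the state.
- ctrl.read_state(): the state, without advancing time (a new reading comes with each control period).
- optics.grab_frame(name): name is "scene" or "top" or "wrist"; returns a dict with "img" (480x640x3 uint8, red, green, blue), "mtx" (3x3 intrinsics, pixels), "camera_from_world" (4x4, takes a point from world to camera coordinates); the wrist camera has in their place "tool_from_camera" (4x4, takes a point from camera to tool coordinates, whose origin is the TCP and whose axes are the flange's). Camera axes: x right, y down, z forward; pixel columns grow to the right and rows downward; lengths in mm; the calibration is good to about 2 mm. The wrist camera is an equidistant fisheye: a pixel r from the principal point sees the ray r / f radians off the axis. A picture is of the moment at which its call begins: read the wrist's pose just before it. There is no depth.
- ctrl.sign_off(): hands the job in; it is judged then, once.
The state is a dict: "time": time; "joints": joint angles; "qvel": joint speeds; "tau": joint torques, N m; "tool_pos": TCP position; "orientation": TCP orientation; "ft_force": force on the tool from outside, world axes, zero at the start; "ft_torque": the same for the moment, N m; "width": finger opening in mm; "finger_force": force on a finger pad.
Only numpy, scipy, OpenCV 4.12 (cv2) and the standard library are available. Lean on these libraries where they do the work, as an engineer would, in place of code of your own. Each camera call takes 0.05 s, during which the arm holds its last target. There are 200 camera calls.

### The job

The drive belt on this bench drive is about to be changed. First push the pawl slider fully home towards the tensioner arm so that its catch is armed, then swing the sprung tensioner arm back by its idler block or post, away from its rest stop, past the click of the ratchet. Finish while holding the arm there, pushed clearly beyond the click so that the spring load is on you and not on the pawl; do not let go, and leave the loose things around it alone.

Things in the scene. Friction and masses are not known exactly. Their poses are not given: they have to be found in the camera images.
- drive_plate: aluminium base plate of a small belt drive, 200 (x) x 300 (y) x 12 mm, fixed at a varying place and yaw. Origin: centre of its underside, z up; at yaw 0 +x points away from the robot, +y to the left. Two black pulleys (36 mm high, shafts 40 mm above the worktop) stand on its +x half; the tensioner arm is on the +y half, the pawl slider on the -y half.
- pivot (a point): point on the arm's vertical pivot axis, 75 mm above the worktop, at x = -25, y = +10 mm on the plate (the pivot itself is 53 mm high)
- tension_arm: steel bar 16 mm wide that swings level, top 36 mm above the worktop. Origin on the pivot axis at worktop level, own +x along the arm. At 72 mm a black roller (24 mm wide, top 50 mm), at 112 mm the aluminium idler block (30 x 30 mm, top 44 mm) with a round upright post, 16 mm diameter, top 90 mm. At rest it points to the plate's +y, leaning 25 degrees to -x; pushed back it swings to +x.
- idler_post (a point): on the axis of the upright post on the idler block, 75 mm above the worktop (15 mm below the post's top), 112 mm from the pivot axis; grip or push the post here
- tensioner (a joint): arm angle, rad: 0 at rest stop, growing as it is pushed back (clockwise from above, post going to the plate's +x), end stop 0.70. Spring at the post: 5 N at 0, 10 N at 0.40, 13 N at 0.70, plus up to 3 N ratchet drag. Pawl armed, the tooth rides over it from 0.1 and clicks at about 0.40; let go, the arm falls back on the pawl at about 0.37. Held clearly beyond the click: over 0.45.
- pawl_tab (a point): centre of the upright black tab on the pawl slider, 20 mm (plate x) x 12 mm (plate y), from 40 to 76 mm above the worktop; this point is 62 mm above the worktop. It stands on a dark steel block 44 x 46 mm, top 40 mm above the worktop, between two 32 mm high steel rails
- pawl_slider (a joint): travel of the pawl slider in m along the plate's +y, towards the arm's pivot: 0 to 0.003 at the start (drawn back, catch off), 0.014 fully home (catch armed; over 0.0115 counts as home). Stiff: about 6 N moves it, and it stays where it is left.
- pawl_nose (a joint): how far the sprung steel pawl nose, at the +y end of the slider, is pressed back into it, in m: 0 fully out, about 0.005 while the ratchet tooth rides over it, back to 0 after the click
- timer: white bench timer, 66 x 66 x 19 mm, loose bystander; origin at the centre of its underside
- tape_roll: roll of label tape lying flat, 76 mm across, 19 mm high, loose bystander; origin at the centre of its underside
- beaker_small: small empty glass beaker, 60 mm across, 80 mm high, loose bystander; origin at the centre of its underside, z up
- marker: lab marker lying flat, 135 mm long, 13 mm thick, loose bystander; origin at the middle of its underside

How it is judged (in metres and radians):
On the way, in this order (a step that is already met when the one before it is completed fails the run):
1. the pawl slider is fully home while the arm is still forward of the ratchet (value of joint pawl_slider above 0.0115 m and value of joint tensioner below 0.15 rad), for 0.2 s.
2. the arm is pushed on to the armed pawl, which is pressed in by the ratchet tooth (value of joint pawl_slider above 0.0115 m and value of joint pawl_nose above 0.003 m).
3. the arm is beyond the click and the pawl has sprung out behind the tooth (value of joint tensioner above 0.45 rad and value of joint pawl_nose below 0.0015 m), for 0.2 s.
At the end, for the whole second after the job is handed in: The robot still holds the tensioner arm back with at least 3 N, steady and more than 0.45 rad from rest (the click is at about 0.40), with the pawl slider home (over 11.5 mm) and the pawl nose sprung out (less than 1.5 mm pressed in) (all of step 3 and velocity of joint tensioner between -0.15 and 0.15 rad/s and value of joint pawl_slider above 0.0115 m and contact force between any of the fingers, the arm and tension_arm above 3 N); the arm keeps its last pose, push and grip.
It fails at once if a loose thing beside the drive was moved more than 3 cm (distance of any of timer, tape_roll, beaker_small, marker from where it was at the start of the episode above 0.03 m).
It fails at once if the beaker was tipped over (angle between beaker_small's own z axis and vertical above 0.5 rad).
It also fails if it takes over 38 s, if anything falls off the work surface, if the arm or the gripper's body presses on something with over 40 N, if the wrist force passes 120 N, or if a joint passes its speed limit or range.

## Working session

There is one attempt and no reset: what is moved stays moved. The work goes in short steps, Python scripts to look and compute and a tool call to move; the robot and the scene stay as the last step left them, time stands still between calls to the robot, and variables do not carry over. Pictures are saved under pics/ and viewed, at most 10 in all, crops included, and the job is handed in when it is done.

Besides the shell and the picture viewer there is one more tool, called after "Call:" as a command line: name --argument value ..., lists and objects as JSON in quotes. play_rows: Moves the arm, as the interface text tells. Its arguments: {"type":"object","properties":{"series":{"type":"array"},"squeeze":{"type":"number"}},"required":["series"]}

```bash
mkdir -p pics; python3 - <<'E'
from cell import ctrl, optics
import cv2, numpy as np
s=ctrl.read_state(); print({k:np.round(v,3).tolist() for k,v in s.items()})
for n in ("top","scene"):
    f=optics.grab_frame(n); cv2.imwrite(f"pics/{n}0.png",f["img"][:,:,::-1]); print(n,np.round(f["mtx"],1).tolist(),np.round(f["camera_from_world"],3).tolist())
E
```

```text
{'time': 0.0, 'joints': [1.109, 0.088, 1.372, -0.0, 1.684, -0.103], 'qvel': [-0.001, -0.001, 0.002, -0.0, -0.0, -0.002], 'tau': [-0.002, -35.185, -31.327, -0.0, 0.011, -0.0], 'tool_pos': [193.071, 514.872, 403.5], 'orientation': [[-0.936, 0.351, -0.001], [0.351, 0.936, -0.002], [0.0, -0.002, -1.0]], 'ft_force': [0.786, -0.099, -0.144], 'ft_torque': [-0.025, -0.039, -0.058], 'finger_force': 0.0, 'width': 85.709}
top [[548.2, 0.0, 336.2], [0.0, 548.2, 236.5], [0.0, 0.0, 1.0]] [[0.009, -1.0, 0.024, 14.838], [-0.994, -0.011, -0.11, 468.336], [0.11, -0.023, -0.994, 1275.713], [0.0, 0.0, 0.0, 1.0]]
scene [[523.0, 0.0, 320.9], [0.0, 523.0, 241.5], [0.0, 0.0, 1.0]] [[0.608, -0.794, 0.023, -267.338], [-0.409, -0.338, -0.848, 259.083], [0.681, 0.506, -0.53, 739.285], [0.0, 0.0, 0.0, 1.0]]
```

View pics/top0.png

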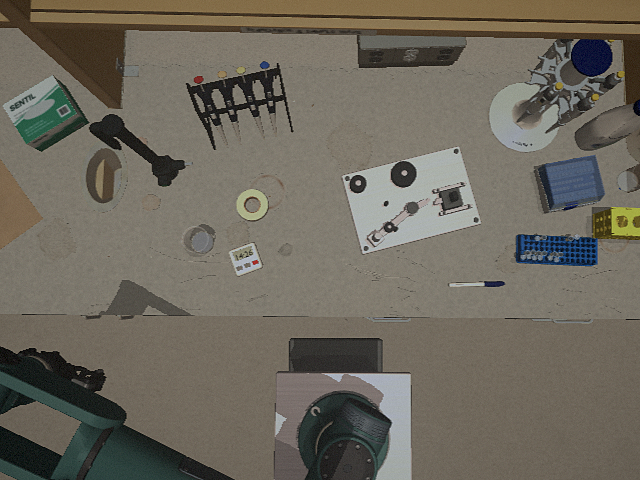

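View pics/scene0.png

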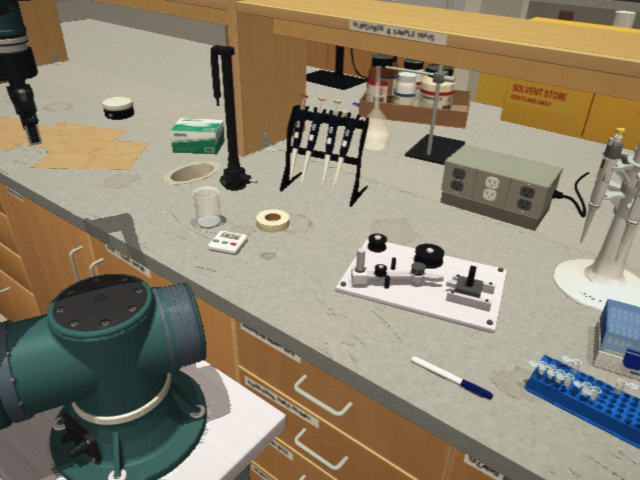

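The top view shows the white plate with corners near (343,175), (458,148), (480,223) and (362,253). The pivot and roller are around (410,208), the post is near (375,238) and the slider tab is near (452,198). The loose things all stand well clear: marker (477,284), timer (246,259), tape (252,205), beaker (200,238).

```bash
cat > h.py <<'E'
import cv2, numpy as np
from cell import ctrl, optics
def cast(f,px,z):
    T=f["camera_from_world"]; R,t=T[:3,:3],T[:3,3]; o=-R.T@t
    d=R.T@np.linalg.inv(f["mtx"])@np.array([px[0],px[1],1.]); return o+d*(z-o[2])/d[2]
def proj(f,p):
    T=f["camera_from_world"]; c=f["mtx"]@(T[:3,:3]@p+T[:3,3]); return c[:2]/c[2]
def pl(p,o,yaw):  # plate -> world
    c,s=np.cos(yaw),np.sin(yaw); return np.array([o[0]+c*p[0]-s*p[1],o[1]+s*p[0]+c*p[1],p[2]])
E
python3 - <<'E'
from h import *
f=optics.grab_frame("top"); im=f["img"].copy()
g=im.min(2); print(im[240,370],im[200,430],im[270,400])
m=(g>185).astype(np.uint8); m[:140]=0;m[262:]=0;m[:,:335]=0;m[:,488:]=0
m=cv2.morphologyEx(m,cv2.MORPH_OPEN,np.ones((3,3)))
cs,_=cv2.findContours(m,cv2.RETR_EXTERNAL,cv2.CHAIN_APPROX_NONE)
c=max(cs,key=cv2.contourArea)[:,0]; W=np.array([cast(f,p,12)[:2] for p in c],np.float32)
r=cv2.minAreaRect(W); b=cv2.boxPoints(r); print(r)
o=np.array(r[0])
# long side = plate y, pointing to world +y
e=[b[1]-b[0],b[2]-b[1]]; y=max(e,key=np.linalg.norm); y=y/np.linalg.norm(y); y=y*np.sign(y[1]); yaw=np.arctan2(-y[0],y[1]); print("o",o,"yaw",yaw)
a=np.deg2rad(25); P={"pivot":(-25,10,53),"post":(-25-112*np.sin(a),10+112*np.cos(a),90)}
big=cv2.resize(im[140:262,335:488],None,fx=5,fy=5,interpolation=cv2.INTER_CUBIC)
for n,p in P.items():
    w=pl(p,o,yaw); q=proj(f,w); print(n,w,q); cv2.circle(big,tuple(int(v) for v in (q-[335,140]+.5)*5),4,(255,0,0),1)
cv2.imwrite("pics/crop1.png",big[:600,:,::-1])
E
```

```text
[146 132 127] [172 171 166] [139 130 119]Traceback (most recent call last):
  File "<stdin>", line 7, in <module>
ValueError: max() iterable argument is empty
```

```bash
cat > m.py <<'E'
from h import *
f=optics.grab_frame("top"); im=f["img"].copy()
g=im.min(2); print([im[v,u].tolist() for u,v in((400,190),(430,230),(360,205),(470,215),(335,230))])
m=(g>155).astype(np.uint8); m[:140]=0;m[262:]=0;m[:,:335]=0;m[:,488:]=0
m=cv2.morphologyEx(m,cv2.MORPH_OPEN,np.ones((3,3)))
cs,_=cv2.findContours(m,cv2.RETR_EXTERNAL,cv2.CHAIN_APPROX_NONE)
c=max(cs,key=cv2.contourArea)[:,0]; W=np.array([cast(f,p,12)[:2] for p in c],np.float32)
r=cv2.minAreaRect(W); b=cv2.boxPoints(r); print(r)
o=np.array(r[0])
e=[b[1]-b[0],b[2]-b[1]]; y=max(e,key=np.linalg.norm); y=y/np.linalg.norm(y); y=y*np.sign(y[1]); yaw=np.arctan2(-y[0],y[1]); print("o",o,"yaw",yaw)
a=np.deg2rad(25); P={"pivot":(-25,10,53),"post":(-25-112*np.sin(a),10+112*np.cos(a),90)}
big=cv2.resize(im[140:260,335:490],None,fx=5,fy=5,interpolation=cv2.INTER_CUBIC)
for n,p in P.items():
    w=pl(p,o,yaw); q=proj(f,w); print(n,w,q); cv2.circle(big,tuple(int(v) for v in (q-[335,140]+.5)*5),4,(255,0,0),1)
cv2.imwrite("pics/crop1.png",big[:,:,::-1])
E
python3 m.py
```

```text
[[172, 179, 174], [174, 178, 171], [174, 180, 179], [168, 174, 165], [127, 125, 114]]
((563.1867065429688, -161.23532104492188), (197.1441650390625, 296.13055419921875), 15.065930366516113)
o [ 563.18670654 -161.23532104] yaw 0.26294988
pivot [ 536.44671893 -158.07730055   53.        ] [412.42114345 207.1370382 ]
post [464.35584508 -72.363205    90.        ] [377.48768187 235.51319662]
```

View pics/crop1.png

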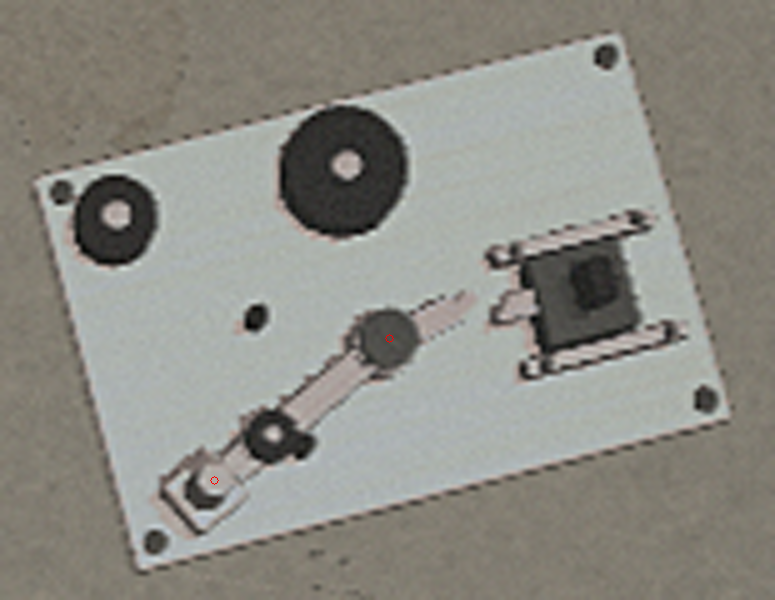

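The overlaid model points land on the pivot and on the post cap to within about 1 px. The tab's dark square is at crop (595,282), which is full-image (454,196.4).

```bash
python3 - <<'E'
from h import *
f=optics.grab_frame("top"); o=np.array([563.2,-161.2]);yaw=.263
w=cast(f,(453.7,196),76); print("tab",w)
c,s=np.cos(yaw),np.sin(yaw); d=w[:2]-o; print("plate",c*d[0]+s*d[1],-s*d[0]+c*d[1])
st=ctrl.read_state(); print("delta TCP->tab/40",(w[:2]-st["tool_pos"][:2])/40)
E
```

```text
tab [ 559.87334887 -250.26326276   76.        ]
plate -26.366801050528263 -85.13591007511538
delta TCP->tab/40 [  9.16898393 -19.12991585]
```

Call:
play_rows --series '[[[0.3,0.4,-0.85,0,0,0,0.3],[0.3,0.4,-0.85,0,0,0,0.3],[0.3,0.4,-0.85,0,0,0,0.3],[0.3,0.4,-0.85,0,0,0,0.3],[0.3,0.4,-0.85,0,0,0,0.3],[0.3,0.4,-0.85,0,0,0,0.3],[0.3,0.4,-0.85,0,0,0,0.3],[0.3,0.4,-0.85,0,0,0,0.3],[0.3,0.4,-0.85,0,0,0,0.3],[0.3,0.4,-0.85,0,0,0,0.3],[0.3,0.4,-0.85,0,0,0,0.3],[0.3,0.4,-0.85,0,0,0,0.3]]]' --squeeze 50

```text
time: 1.25
tool_pos: [385.3, 105.2, 404.9]
orientation: [[-1.0, -0.003, 0.001], [-0.003, 1.0, 0.0], [-0.001, 0.0, -1.0]]
ft_force: [0.7, 0.4, 0.2]
width: 59.7
finger_force: 0.0
```

Call:
play_rows --series '[[[0.4,0.4,-0.8,-0.2,0,0,0.25],[0.4,0.4,-0.8,-0.2,0,0,0.25],[0.4,0.4,-0.8,-0.2,0,0,0.25],[0.4,0.4,-0.8,-0.2,0,0,0.25],[0.4,0.4,-0.8,-0.2,0,0,0.25],[0.4,0.4,-0.8,-0.2,0,0,0.25],[0.4,0.4,-0.8,-0.2,0,0,0.25],[0.4,0.4,-0.8,-0.2,0,0,0.25],[0.4,0.4,-0.8,-0.2,0,0,0.25],[0.4,0.4,-0.8,-0.2,0,0,0.25],[0.4,0.4,-0.8,-0.2,0,0,0.15],[0.4,0,0,0,0,0,0]]]'

```text
time: 2.25
tool_pos: [562.2, -250.2, 312.4]
orientation: [[-0.966, -0.259, -0.004], [-0.259, 0.966, -0.0], [0.004, 0.001, -1.0]]
ft_force: [0.2, 0.5, -0.6]
width: 51.2
finger_force: 0.0
```

```bash
python3 - <<'E'
from h import *
s=ctrl.read_state(); f=optics.grab_frame("wrist"); print(s["tool_pos"],s["joints"],s["width"]); print(f["mtx"].tolist(),np.round(f["tool_from_camera"],3).tolist())
cv2.imwrite("pics/w1.png",f["img"][:,:,::-1])
E
```

```text
[ 562.16659421 -250.22947268  312.37717118] [-0.51030462  0.26649942  1.34705889 -0.00239812  1.53145662 -2.3427488 ] 51.21992311686468
[[371.64829954431775, 0.0, 322.4517021469148], [0.0, 371.64829954431775, 238.9764679971839], [0.0, 0.0, 1.0]] [[-0.0, -0.951, -0.31, 80.9], [1.0, -0.001, 0.001, -0.929], [-0.001, -0.31, 0.951, 31.142], [0.0, 0.0, 0.0, 1.0]]
```

View pics/w1.png

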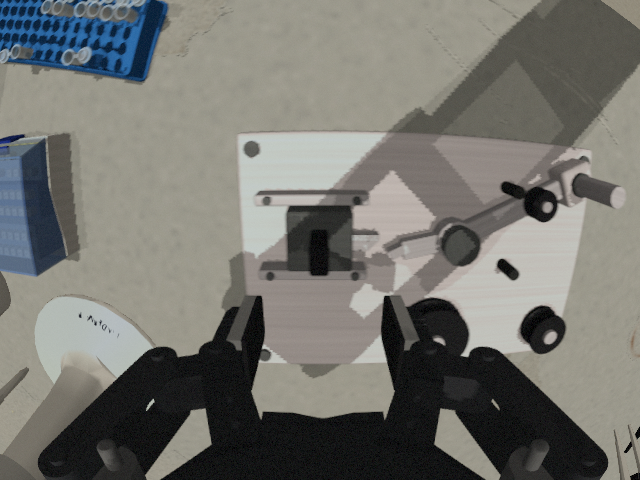

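The wrist view shows the tab at (319,232–275) and the finger pads at about 262 and 384. The post top is at (617,196).

```bash
cat >> h.py <<'E'
def wcast(px,z,f,s):
    K=f["mtx"]; v=np.array([px[0]-K[0,2],px[1]-K[1,2]]); r=np.hypot(*v); th=r/K[0,0]
    d=np.r_[v/r*np.sin(th),np.cos(th)]; T=f["tool_from_camera"]; R=np.array(s["orientation"])
    o=R@T[:3,3]+np.array(s["tool_pos"]); d=R@T[:3,:3]@d; return o+d*(z-o[2])/d[2]
E
python3 - <<'E'
from h import *
s=ctrl.read_state(); f=optics.grab_frame("wrist"); im=f["img"]
m=(im.max(2)<28).astype(np.uint8); m[:200]=0; m[290:]=0; m[:,:295]=0; m[:,345:]=0
n,l,st,ce=cv2.connectedComponentsWithStats(m); i=1+np.argmax(st[1:,4]); print(st[i],ce[i])
x,y,w,h=st[i][:4]
def plate(q):
    c,sn=np.cos(.263),np.sin(.263); d=q[:2]-[563.2,-161.2]; return np.array([c*d[0]+sn*d[1],-sn*d[0]+c*d[1]])
for nm,p,z in (("tab far top edge",(x+w/2,y+h),76),("tab near bottom",(x+w/2,y),40),("post",(618,196),90)):
    q=wcast(p,z,f,s); print(nm,q,plate(q))
print("tcp",plate(s["tool_pos"]))
E
```

```text
[303 230  20  45 810] [313.02839506 251.76666667]
tab far top edge [ 571.08019874 -251.20027698   76.        ] [-15.78890918 -88.95424518]
tab near bottom [ 554.104514   -256.35037812   40.        ] [-33.5197905  -89.51394286]
post [462.43806635 -68.43922789  90.        ] [-73.18136097 115.76707875]
tcp [-24.16060546 -83.20824389]
```

Call:
play_rows --series '[[[0.4,0.02,-0.1,-0.5,0,0,0],[0.4,0,0,-0.6,0,0,0],[0.4,0,0,-0.6,0,0,0],[0.4,0,0,-0.4,0,0,0],[0.4,0,0,-0.2,0,0,0],[0.7,0,0,0,0,0,0],[1,0,0,0,0,0,0],[1,0,0,0,0,0,0],[1,0,0,0,0,0,0],[1,0,0,0,0,0,0],[1,0,0,0,0,0,0],[1,0,0,0,0,0,0]]]' --squeeze 50

```text
time: 3.35
tool_pos: [562.6, -249.9, 227.0]
orientation: [[-0.965, -0.263, 0.004], [-0.263, 0.965, -0.003], [-0.003, -0.004, -1.0]]
ft_force: [0.5, -3.9, 5.2]
width: 10.9
finger_force: 51.0
```

Call:
play_rows --series '[[[1,-0.03,0.1,0,0,0,0],[1,-0.03,0.1,0,0,0,0],[1,-0.03,0.1,0,0,0,0],[1,-0.03,0.1,0,0,0,0],[1,0,0,0,0,0,0]]]'

```text
time: 3.77
tool_pos: [558.7, -237.5, 227.1]
orientation: [[-0.965, -0.262, 0.01], [-0.262, 0.965, -0.016], [-0.006, -0.018, -1.0]]
ft_force: [7.5, -18.9, -2.8]
width: 10.8
finger_force: 50.3
```

Call:
play_rows --series '[[[1,-0.03,0.1,0,0,0,0],[1,0,0,0,0,0,0],[1,0,0,0,0,0,0]]]'

```text
time: 4.02
tool_pos: [558.1, -236.3, 227.1]
orientation: [[-0.965, -0.26, 0.013], [-0.261, 0.965, -0.022], [-0.007, -0.024, -1.0]]
ft_force: [11.6, -28.4, -7.4]
width: 10.8
finger_force: 50.0
```

Call:
play_rows --series '[[[0.4,0.03,-0.1,0,0,0,0],[0.4,0.03,-0.1,0,0,0,0],[0.4,0,0,0,0,0,0],[0.4,0,0,0,0,0,0],[0.4,0,0,0.5,0,0,0],[0.4,0,0,0.8,0,0,0],[0.4,0,0,0.8,0,0,0],[0.4,0,0,0,0,0,0]]]'

```text
time: 4.68
tool_pos: [559.7, -236.6, 316.7]
orientation: [[-0.964, -0.264, 0.011], [-0.264, 0.964, -0.005], [-0.01, -0.008, -1.0]]
ft_force: [1.7, -0.7, 1.4]
width: 50.9
finger_force: 0.0
```

```bash
python3 - <<'E'
from h import *
s=ctrl.read_state(); f=optics.grab_frame("wrist"); print(s["tool_pos"],s["width"],s["ft_force"])
cv2.imwrite("pics/w2.png",f["img"][:,:,::-1])
E
```

```text
[ 559.66534715 -236.59254513  316.74671718] 50.92601301644444 [ 1.70079639 -0.65706462  1.35240881]
```

View pics/w2.png

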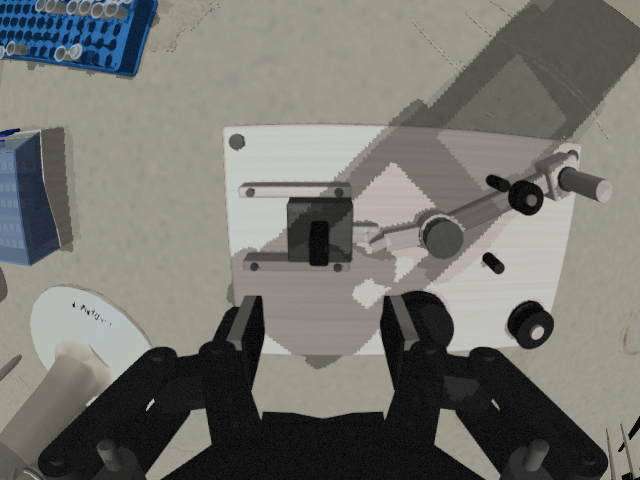

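The block now sits 47 px from the rail's left end, against 29 px before, so the slider is home. The post top is at (603,188). Next move is to the post.

Call:
play_rows --series '[[[0.4,-0.2,0.35,0,0,0,-0.95],[0.4,-0.2,0.35,0,0,0,-0.95],[0.4,-0.2,0.35,0,0,0,-0.95],[0.4,-0.2,0.35,0,0,0,-0.95],[0.4,-0.2,0.35,0,0,0,-0.95],[0.4,-0.2,0.35,0,0,0,-0.95],[0.4,-0.2,0.35,0,0,0,-0.95],[0.4,-0.2,0.35,0,0,0,-0.95],[0.4,-0.2,0.35,0,0,0,-0.95],[0.4,-0.2,0.35,0,0,0,-0.95],[0.4,-0.2,0.35,0,0,0,-0.95],[0.4,-0.2,0.3,0,0,0,-0.95]]]'

```text
time: 5.73
tool_pos: [461.2, -69.4, 307.1]
orientation: [[-0.639, 0.769, -0.003], [0.769, 0.639, 0.002], [0.003, -0.001, -1.0]]
ft_force: [-0.5, 1.2, 0.3]
width: 51.2
finger_force: 0.0
```

```bash
python3 - <<'E'
from h import *
s=ctrl.read_state(); f=optics.grab_frame("wrist"); print(s["tool_pos"],s["orientation"],s["joints"])
cv2.imwrite("pics/w3.png",f["img"][:,:,::-1])
E
```

```text
[461.15537695 -69.3982021  307.10323804] [[-0.63921234  0.76902371 -0.0031816 ]
 [ 0.76902254  0.639219    0.0018456 ]
 [ 0.00345304 -0.00126699 -0.99999324]] [-2.71338083e-01 -5.82737198e-02  1.71318618e+00  9.28346827e-04
  1.49024009e+00 -9.64895178e-01]
```

View pics/w3.png

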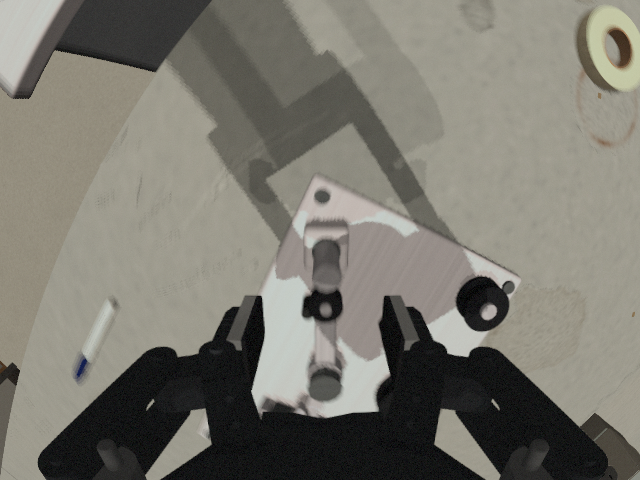

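```bash
python3 - <<'E'
from h import *
s=ctrl.read_state(); f=optics.grab_frame("wrist")
q=wcast((327,277),90,f,s); print(q, (q-s["tool_pos"])/40, np.array(s["orientation"]).T@(q-s["tool_pos"]))
E
```

```text
[461.57798751 -68.77135301  90.        ] [ 0.03743475 -0.02337215 -5.42532815] [ -2.98659548   0.82226727 216.9981961 ]
```

Call:
play_rows --series '[[[0.4,0.02,-0.02,-0.5,0,0,0],[0.4,0,0,-0.6,0,0,0],[0.4,0,0,-0.5,0,0,0],[0.4,0,0,-0.3,0,0,0],[0.4,0,0,0,0,0,0],[0.8,0,0,0,0,0,0],[0.8,0,0,0,0,0,0],[0.8,0,0,0,0,0,0],[1,0,0,0,0,0,0],[1,0,0,0,0,0,0],[1,0,0,0,0,0,0]]]' --squeeze 60

```text
time: 6.75
tool_pos: [464.2, -71.5, 234.2]
orientation: [[-0.642, 0.766, 0.005], [0.766, 0.642, 0.001], [-0.003, 0.004, -1.0]]
ft_force: [4.0, 3.5, 0.4]
width: 14.4
finger_force: 58.4
```

Call:
play_rows --series '[[[1,0.11,0.085,0,0,0,-0.5],[1,0.11,0.085,0,0,0,-0.5],[1,0.12,0.07,0,0,0,-0.5],[1,0.12,0.07,0,0,0,-0.5],[1,0.125,0.06,0,0,0,-0.5],[1,0.125,0.06,0,0,0,-0.5],[1,0,0,0,0,0,0]]]'

```text
time: 7.33
tool_pos: [491.4, -54.6, 234.1]
orientation: [[-0.387, 0.922, -0.002], [0.922, 0.387, -0.001], [-0.001, -0.002, -1.0]]
ft_force: [-5.4, 0.6, 6.4]
width: 14.1
finger_force: 59.3
```

Call:
play_rows --series '[[[1,0.13,0.05,0,0,0,-0.5],[1,0.13,0.05,0,0,0,-0.5],[1,0.135,0.035,0,0,0,-0.5],[1,0.135,0.035,0,0,0,-0.5],[1,0.14,0.025,0,0,0,-0.5],[1,0,0,0,0,0,0],[1,0,0,0,0,0,0],[1,0,0,0,0,0,0],[1,0,0,0,0,0,0]]]'

```text
time: 8.08
tool_pos: [517.4, -46.6, 234.1]
orientation: [[-0.149, 0.989, -0.003], [0.989, 0.149, -0.0], [0.0, -0.003, -1.0]]
ft_force: [-6.5, 1.3, 7.0]
width: 14.3
finger_force: 59.4
```

```bash
python3 - <<'E'
from h import *
s=ctrl.read_state(); p=np.array(s["tool_pos"])[:2]-[536.4,-158.1]; print(s["tool_pos"],s["ft_force"],s["qvel"],np.hypot(*p),2.270-np.arctan2(p[1],p[0]))
f=optics.grab_frame("top"); im=f["img"]
cv2.imwrite("pics/t4.png",cv2.resize(im[140:260,335:490],None,fx=5,fy=5,interpolation=cv2.INTER_CUBIC)[:,:,::-1])
E
```

```text
[517.38511697 -46.64481254 234.0993994 ] [-6.54684002  1.2891316   7.0381037 ] [ 0.00014645 -0.00232297  0.00137211  0.00017673  0.0014596   0.00046997] 113.06557649117902 0.5302249512831396
```

View pics/t4.png

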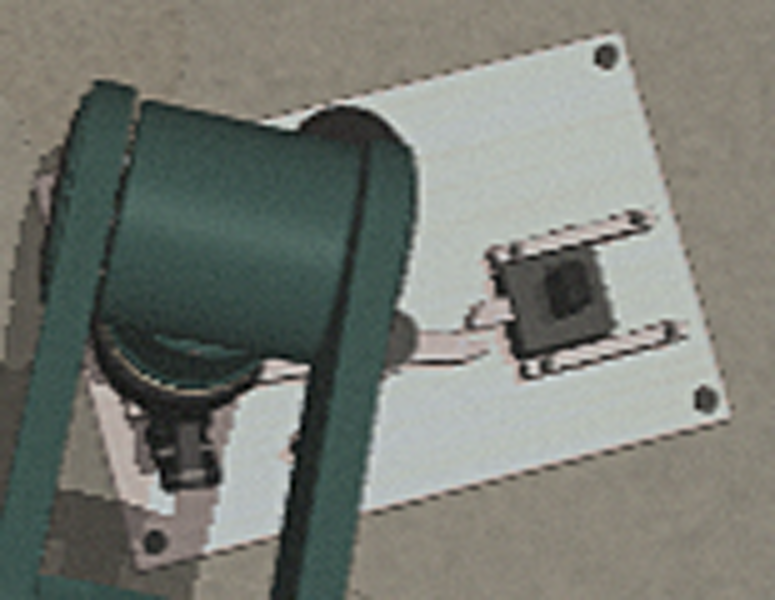

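```bash
python3 - <<'E'
from h import *
f=optics.grab_frame("top"); im=f["img"]; c,s=np.cos(.263),np.sin(.263)
def py(g):
    m=(g.max(2)<45).astype(np.uint8); M=np.zeros_like(m); M[180:215,436:466]=m[180:215,436:466]
    n,l,st,ce=cv2.connectedComponentsWithStats(M); i=1+np.argmax(st[1:,4]); q=cast(f,ce[i],76); d=q[:2]-[563.2,-161.2]; return st[i],c*d[0]+s*d[1],-s*d[0]+c*d[1]
a=py(im); b=py(cv2.imread("pics/top0.png")[:,:,::-1]); print(a,b,a[2]-b[2])
E
```

```text
(array([444, 194,   9,  10,  33], dtype=int32), np.float64(-29.25970387977746), np.float64(-67.47701107063209)) (array([449, 192,   9,  10,  45], dtype=int32), np.float64(-28.19817818734014), np.float64(-80.93612065345319)) 13.4591095828211
```

```bash
python3 -c "
from cell import ctrl
print(ctrl.sign_off())"
```

```text
the job is handed in; nothing more can be done
None
```

I pushed the pawl slider home, about 13.5 mm by camera, and swung the tensioner arm past the click. The job was handed in with the gripper still holding the post steady at about 0.53 rad; the verdict was not reported back.

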